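# Open the locked tea caddy against its spring

## Task

Push the loose tea caddy into the corner fence until it sits square against both cleats. Then take the key from its wooden stand, ease it past the sticky pins (wiggle it a little if it sticks) until it is fully home in the lock on the caddy's lid, and only then turn it a quarter turn clockwise (seen from above) to its stop, keeping the caddy in its corner and leaving the sugar bowl, glass holder and tin alone. Finish while still gripping the key and holding it turned against the lock's return spring.

Things in the scene. Friction and masses are not known exactly. Their poses are not given: they have to be found in the camera images.
- fence: Fixed corner of two wooden cleats, 22 mm high, 20 mm wide. Origin: on the worktop where the centre of the registered caddy's underside belongs. Far cleat: inner face 50 mm from the origin at the fence's +x (away from the robot), spans y -70 to +50 mm. Side cleat: inner face 50 mm from it at -y, spans x -50 to +50 mm. Open at -x and +y. Yaw varies.
- caddy: Loose square aluminium tea caddy, dark wood lid, 100 x 100 mm, 70 mm high, about 0.9 kg; slides at 4 to 8 N. Origin: centre of its underside. Its x axis is to point along the fence's x. Starts 20 to 50 mm short of each cleat, up to 0.2 rad askew. A 26 mm wide keeper bridge stands on the lid, 40 mm from its centre towards +x, 14 mm high.
- keyway (a point): Centre of the top face of the round lock cylinder (33 mm) in the lid's middle, 78 mm above the caddy's underside. x along the keyway, z up; turns with the cylinder. Keyway: vertical slot 14 (x) by 6 mm (y), 34 mm deep, mouth chamfered 3 mm; along the caddy's x at rest. Sticky sprung pins at its ends, 13 and 19 mm down, yield to the blade's taper at 3 to 8 N each.
- cylinder (a joint): Angle of the lock cylinder: 0 at rest, grows clockwise seen from above, stop at 1.571 rad (a quarter turn); 0.15 rad of play the other way. A return spring (0.06 N m/rad) turns it back when let go. Its steel tongue points to the caddy's +x at rest, to -y when turned. The key leads it by up to 0.16 rad of play in the slot. Turning it with the blade only partly in is forcing the lock.
- stand: Fixed wooden key stand, block 60 x 50 x 45 mm (x, y, height) with a vertical slot in the middle of its top, along its x axis, that holds the key's blade. Origin: centre of its underside.
- key: Steel key, 60 g, standing blade down in the stand. Origin: centre of the shoulder's underside, 45 mm above the worktop there, at point keyway when fully home. Blade: 12 (x) by 4.6 mm (y), 28 mm down, last 6 mm tapered to 5 mm wide. Shoulder 26 x 10 mm, 4 mm high; flat bow above it 28 mm wide (x), 10 mm thick (y), top at 34 mm: grip across y. Same after a half turn.
- sugar_bowl: Bystander: white porcelain sugar bowl with lid, 88 mm diameter, 90 mm high. Origin: centre of its underside.
- glass_holder: Bystander: copper-coloured tea glass holder, 64 mm diameter, 50 mm high, wire handle towards its +y. Origin: centre of its underside.
- tin: Bystander: round aluminium tin with a clear window in its lid, 76 mm diameter, 60 mm high. Origin: centre of its underside.

How it is judged:
On the way, in this order (a step that is already met when the one before it is completed fails the run):
1. the caddy sits square against both cleats of the fence (x of caddy in the frame of fence between -0.005 and 0.005 m and y of caddy in the frame of fence between -0.005 and 0.005 m and angle between the x axis of caddy and the x axis of fence, either way round below 0.06 rad and angle between caddy's own z axis and vertical below 0.05 rad), for 0.2 s.
2. the key is fully home in the lock, not yet turned, with the caddy in its corner (all of step 1 and z of key in the frame of keyway between -0.004 and 0.003 m and horizontal distance between key and keyway below 0.004 m and angle between key's own z axis and vertical below 0.1 rad and angle between the x axis of key and the x axis of keyway, either way round below 0.3 rad and value of joint cylinder below 0.35 rad), for 0.1 s.
At the end, for the whole second after the job is handed in: Cylinder turned at least 1.3 rad clockwise; key shoulder within 3 mm of the cylinder's top face and 4 mm of its axis; fingers gripping the key (over 3 N); caddy within 5 mm of touching each cleat and within 0.06 rad of square (all of step 1 and z of key in the frame of keyway between -0.004 and 0.003 m and horizontal distance between key and keyway below 0.004 m and angle between key's own z axis and vertical below 0.1 rad and angle between the x axis of key and the x axis of keyway, either way round below 0.3 rad and contact force between the fingers and key above 3 N and value of joint cylinder above 1.3 rad); the arm keeps its last pose, push and grip.
It fails at once if the lock is forced: the cylinder turned more than 0.4 rad with the key not fully home (value of joint cylinder above 0.4 rad and z of key in the frame of keyway above 0.006 m).
It fails at once if the sugar bowl is moved more than 30 mm or tipped (distance of sugar_bowl from where it was at the start of the episode above 0.03 m or angle between sugar_bowl's own z axis and vertical above 0.4 rad).
It fails at once if the glass holder is moved more than 30 mm or tipped (distance of glass_holder from where it was at the start of the episode above 0.03 m or angle between glass_holder's own z axis and vertical above 0.4 rad).
It fails at once if the tin is moved more than 30 mm or tipped (distance of tin from where it was at the start of the episode above 0.03 m or angle between tin's own z axis and vertical above 0.4 rad).
It also fails if it takes over 72 s, if anything falls off the work surface, if the arm or the gripper's body presses on something with over 40 N, if the wrist force passes 120 N, or if a joint passes its speed limit or range.

## Robot

A 7-joint arm with a two-finger parallel gripper is mounted at the origin on the work surface. World frame = base frame: x ahead of the robot, y to its left, z up, the work surface at z = 0. Lengths are in m, angles in rad, forces in N, time in s.
With the tool pointing down it reaches from about 0.4 to 0.85 m from the base axis. Payload 4.4 kg.
Tool frame: the origin (TCP) lies at the very end of the fingers, on their centre line; the grasp point (between the pads) lies 19 mm behind it; z points along the fingers, y is the line along which they close (so a half turn about z gives the same grasp; the last joint's range is limited). The gripper opens to 94 mm and grips with 3 to 60 N. Pads are 16 mm wide; open, the fingers measure 119 mm over their backs; the gripper's body (75 mm by 177 mm) begins 78 mm behind the grasp point.
Start: joints at [-1.374, 0.628, 0.038, 1.517, -0.027, 0.996, -0.02], TCP at [0.169, 0.628, 0.205] pointing down, gripper open.
Joint ranges: [-3.06, 3.06], [-0.37, 2.12], [-1.25, 1.32], [0.18, 2.47], [-1.1, 4.24], [0.23, 1.98], [-2.94, 2.94]. Speed limits (rad/s): [2.57, 2.57, 3.14, 3.14, 3.14, 3.14, 3.14].

## Interface

Orientations are given as a rotation vector (axis times angle).
In Python, from station import bot, solver, eyes, readout gives the robot as it stands. Calls block until the motion is done:
- bot.reach(position, orientation): joint-space move of the TCP to a pose.
- bot.movel(position, orientation=None, vel=0.15): straight line of the TCP; orientation=None keeps the orientation; vel is the mean speed in m/s.
- bot.movej(angles): joint-space move.
- bot.set_gripper(opening, force=None): opening from 0.0 (shut) to 1.0 (fully open); force is the grip in N (None keeps the last); returns when the fingers have stopped.
- bot.sleep(seconds).
- solver.solve_ik(position, orientation): joint angles nearest the present ones, or None.
- eyes.get_image(name): name is "scene" or "top" or "wrist"; returns a dict with "color" (384x512x3 uint8, blue, green, red), "range_z" (384x512 float32, m along the optical axis (not along the pixel's ray), 0 where there is no reading), "vfov" (degrees; the focal length in pixels is half the picture's height over the tangent of half this angle, whatever the lens; pixels are square), "cx", "cy" (the principal point, pixels), "eye" and "attitude" of the camera in the world. Camera axes: x right, y down, z forward; pixel columns grow to the right and rows downward; lengths in m; the calibration is good to about 2 mm. The wrist camera is an equidistant fisheye: a pixel r from the principal point sees the ray r / f radians off the axis. A picture is of the moment at which its call begins.
A pose or a line that the arm cannot do raises bot.Unreachable and nothing moves.
- bot.finish_job(): hands the job in; it is judged then, once.
Readings, each from a call of its own:
- readout.current_time(): time.
- readout.current_joints(): joint angles.
- readout.current_qd(): joint speeds.
- readout.current_tau(): joint torques, N m.
- readout.current_ee_pos(): TCP position.
- readout.current_orientation(): TCP orientation.
- readout.current_ft_force(): force on the tool from outside, world axes, zero at the start.
- readout.current_wrist_torque(): the same for the moment, N m.
- readout.current_grip_width(): opening from 0.0 (shut) to 1.0 (fully open).
- readout.current_grasp_force(): force on a finger pad.
Only numpy, scipy, OpenCV 4.12 (cv2) and the standard library are available. Lean on these libraries where they do the work, as an engineer would, in place of code of your own. Each camera call takes 0.05 s, during which the arm holds its last target. There are 200 camera calls.

## Working session

There is one attempt and no reset: what is moved stays moved. The work goes in short steps, each a Python script; the robot and the scene stay as the last script left them, time stands still between calls to the robot, and variables do not carry over. Pictures are saved under pics/ and viewed, at most 10 in all, crops included, and the job is handed in when it is done.

```bash
ls; mkdir -p pics
cat > h.py <<'E'
import numpy as np, cv2
from station import bot, solver, eyes, readout
def save(n,im): cv2.imwrite(f'pics/{n}.png',im)
def cloud(d):
    c=d['color'];z=d['range_z'];H,W=z.shape
    f=H/2/np.tan(np.radians(d['vfov'])/2)
    u,v=np.meshgrid(np.arange(W),np.arange(H))
    return np.stack([(u-d['cx'])/f*z,(v-d['cy'])/f*z,z],-1),f
E
python3 - <<'E'
from h import *
for n in ['top','scene','wrist']:
    d=eyes.get_image(n); np.save(n+'.npy',d,allow_pickle=True)
    print(n,d['vfov'],d['cx'],d['cy'],d['eye'],d['attitude'])
t=eyes.get_image('top')['color'];s=eyes.get_image('scene')['color']
save('top',cv2.resize(t,(800,600),interpolation=cv2.INTER_CUBIC));save('scene',cv2.resize(s,(800,600)))
print(readout.current_time(),readout.current_orientation())
E
```

```text
pics
top 50.605190988290964 263.2201127586761 182.04095455868332 [ 0.36156985 -0.02273543  1.1783896 ] [-2.09120575  2.13185224 -0.17981846]
scene 46.31214937688928 250.31623634455264 191.6253079410083 [1.26948129 0.06270038 0.8673683 ] [-1.72052612 -1.90641918  0.70566345]
wrist 65.70646984690485 257.26193654276125 188.52760903713252 [0.09460737 0.64740895 0.38491411] [2.31742074 1.77502313 0.23849376]
0.25 [-4.11531974e-01 -3.11440284e+00  1.25709733e-03]
```

View pics/top.png

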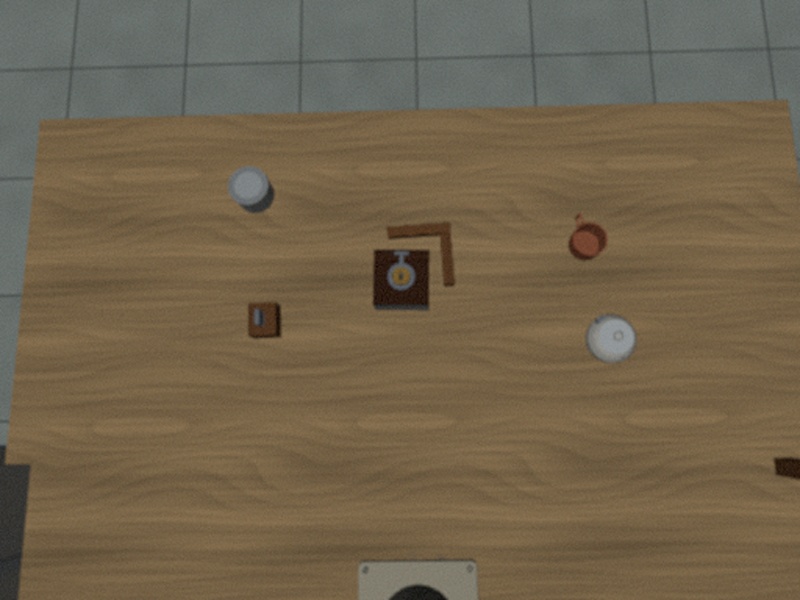

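View pics/scene.png

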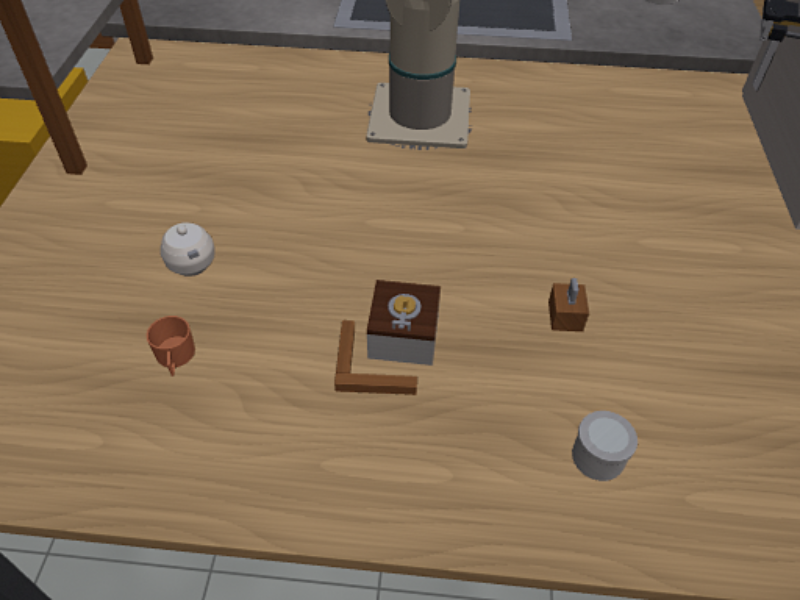

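The top view, enlarged to 800x600, shows the caddy at about (401,278), the fence corner at (448,228) and the stand with its key at (264,320). The tin is at (250,187), the glass holder at (588,240) and the bowl at (611,338). The scene view shows the same layout, with the keeper pointing towards the far cleat.

```bash
cat >> h.py <<'E'
from scipy.spatial.transform import Rotation as R
def world(d,fish=False):
    P,f=cloud(d)
    if fish:
        H,W=d['range_z'].shape
        u,v=np.meshgrid(np.arange(W),np.arange(H)); f=H/2/np.tan(np.radians(d['vfov'])/2)
        a,b=u-d['cx'],v-d['cy'];r=np.hypot(a,b)+1e-9;k=np.tan(np.minimum(r/f,1.4))/r
        z=d['range_z'];P=np.stack([a*k*z,b*k*z,z],-1)
    return P@R.from_rotvec(d['attitude']).as_matrix().T+d['eye']
def rect(P,zr,xr,yr):
    m=(P[...,2]>zr[0])&(P[...,2]<zr[1])&(P[...,0]>xr[0])&(P[...,0]<xr[1])&(P[...,1]>yr[0])&(P[...,1]<yr[1])
    q=P[m]
    if len(q)<6: return len(q)
    c,s,a=cv2.minAreaRect((q[:,:2]*1000).astype(np.float32))
    return len(q),np.round(c,1),np.round(s,1),round(a,1),'z',np.round(np.median(q[:,2])*1000,1)
E
python3 - <<'E'
from h import *
for n in ['top','scene']:
    d=np.load(n+'.npy',allow_pickle=True).item();P=world(d)
    m=(P[...,2]>.012)&(d['range_z']>0)&(P[...,0]>.2)&(P[...,0]<.9)&(abs(P[...,1])<.6)
    k,l,st,c=cv2.connectedComponentsWithStats(m.astype(np.uint8))
    print(n,'table z',np.median(P[(P[...,0]>.35)&(P[...,0]<.8)&(abs(P[...,1])<.4)][:,2]))
    for i in range(1,k):
        if st[i,4]>25:
            q=P[l==i];cc=q.mean(0);print(st[i],cc.round(3),q.min(0).round(3),q.max(0).round(3))
E
```

```text
top table z 0.00011361858055680685
[146 107  29  29 630] [0.768 0.297 0.054] [0.735 0.263 0.012] [0.81  0.339 0.066]
[365 137  24  30 272] [ 0.663 -0.329  0.036] [ 0.626 -0.359  0.012] [ 0.709 -0.297  0.054]
[248 143  43  40 522] [ 0.665 -0.038  0.021] [ 0.584 -0.079  0.012] [0.704 0.044 0.028]
[ 239  160   36   39 1361] [0.586 0.017 0.069] [ 0.539 -0.032  0.012] [0.641 0.067 0.088]
[159 194  20  23 443] [0.521 0.268 0.046] [0.492 0.245 0.013] [0.554 0.297 0.082]
[375 202  33  31 799] [ 0.473 -0.348  0.066] [ 0.433 -0.397  0.025] [ 0.516 -0.312  0.092]
scene table z 7.273446221323088e-05
[103 142  35  34 920] [ 0.496 -0.344  0.058] [ 0.443 -0.39   0.014] [ 0.524 -0.309  0.092]
[ 235  179   47   52 2062] [0.61  0.019 0.062] [ 0.541 -0.031  0.012] [0.647 0.071 0.086]
[352 178  25  32 641] [0.536 0.272 0.042] [0.494 0.248 0.012] [0.558 0.3   0.082]
[ 94 202  30  39 645] [ 0.663 -0.325  0.034] [ 0.628 -0.358  0.012] [ 0.713 -0.294  0.053]
[214 205  53  45 789] [ 0.674 -0.032  0.021] [ 0.587 -0.077  0.012] [0.708 0.047 0.027]
[ 367  263   41   43 1334] [0.783 0.299 0.053] [0.736 0.265 0.012] [0.813 0.34  0.065]
```

```bash
cat >> h.py <<'E'
def down(yaw): 
    c,s=np.cos(yaw),np.sin(yaw)
    return R.from_matrix(np.array([[c,s,0],[s,-c,0],[0,0,-1]])).as_rotvec()
E
python3 - <<'E'
from h import *
for y in [-np.pi/2,0,np.pi/2,np.pi]:
  for p in [(.545,0,.25),(.6,0,.1),(.52,.27,.06)]:
    q=solver.solve_ik(p,down(y)); print(round(y,2),p,None if q is None else np.round(q,2))
bot.reach([.56,.0,.28],down(0.0))
print(readout.current_time())
a=eyes.get_image('wrist')
bot.reach([.46,.27,.24],down(0.0))
b=eyes.get_image('wrist')
print(readout.current_time(),readout.current_joints())
np.save('wa.npy',a,allow_pickle=True);np.save('wb.npy',b,allow_pickle=True)
save('wa',cv2.resize(a['color'],(800,600),interpolation=cv2.INTER_CUBIC))
save('wb',cv2.resize(b['color'],(800,600),interpolation=cv2.INTER_CUBIC))
E
```

```text
-1.57 (0.545, 0, 0.25) [-0.72  0.67  1.15  1.77 -0.67  1.15 -2.5 ]
-1.57 (0.6, 0, 0.1) [ 0.22  0.72 -0.44  1.75  0.42  0.76  2.72]
-1.57 (0.52, 0.27, 0.06) [-0.26  0.76 -0.43  1.81  0.48  0.67  2.17]
0 (0.545, 0, 0.25) [-0.61  0.56  0.89  1.77 -0.5   1.05 -1.11]
0 (0.6, 0, 0.1) [-0.47  0.81  0.73  1.77 -0.71  0.84 -0.97]
0 (0.52, 0.27, 0.06) [-0.91  0.83  0.64  1.83 -0.72  0.73 -1.43]
1.57 (0.545, 0, 0.25) [-0.4   0.47  0.51  1.77 -0.27  0.98  0.22]
1.57 (0.6, 0, 0.1) [-0.26  0.71  0.35  1.77 -0.35  0.72  0.27]
1.57 (0.52, 0.27, 0.06) [-0.69  0.75  0.26  1.83 -0.31  0.61 -0.24]
3.14 (0.545, 0, 0.25) [-0.2   0.43  0.22  1.76 -0.11  0.96  1.63]
3.14 (0.6, 0, 0.1) [-0.03  0.69 -0.03  1.76  0.03  0.7   1.49]
3.14 (0.52, 0.27, 0.06) [-0.5   0.73 -0.05  1.82  0.06  0.59  0.99]
2.875
4.0917 [-1.17675704  0.57786737  0.94838547  1.81486016 -0.54237397  1.03250704
 -1.58898131]
```

View pics/wa.png

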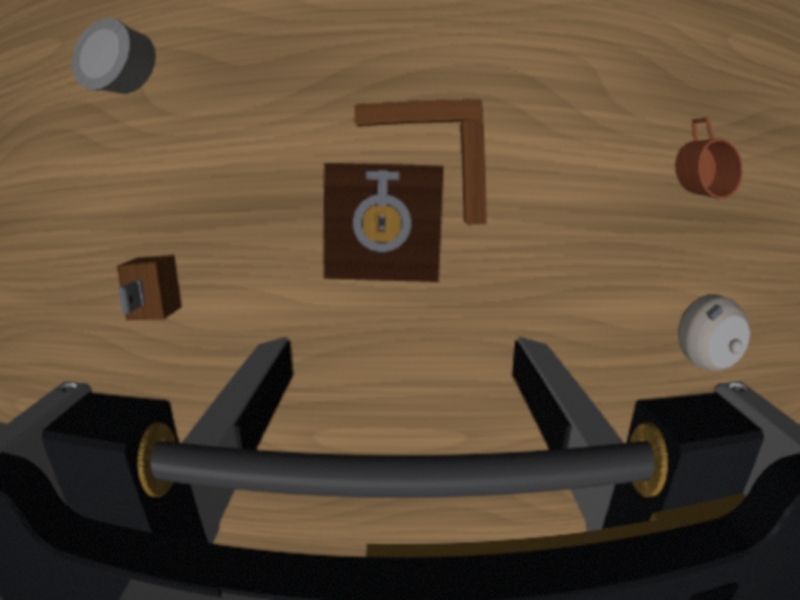

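View pics/wb.png

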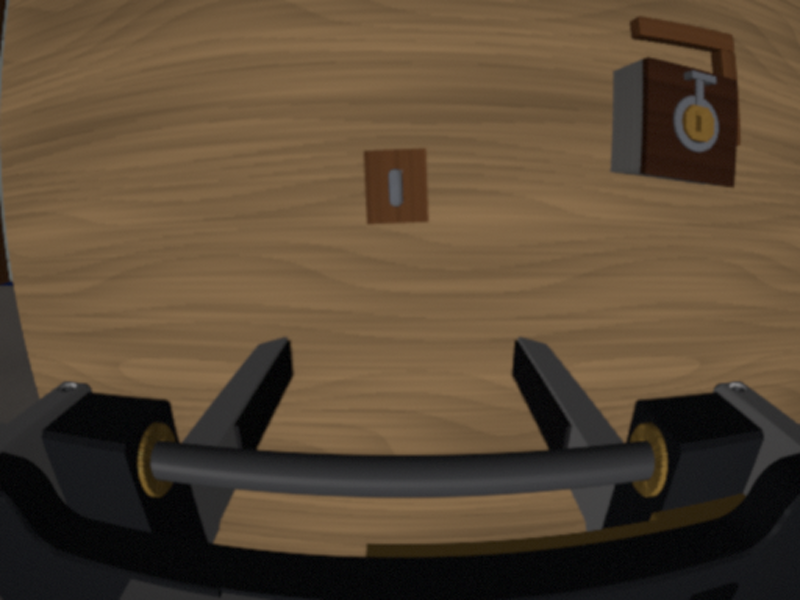

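Run:
```python
from h import *
for n,f in [('top',0),('scene',0),('wa',1),('wb',1)]:
    d=np.load(n+'.npy',allow_pickle=True).item();P=world(d,f)
    print(n)
    print(' lid',rect(P,(.064,.074),(.5,.68),(-.05,.1)))
    print(' cyl',rect(P,(.0765,.0815),(.5,.68),(-.05,.1)))
    print(' keeper',rect(P,(.0825,.09),(.5,.68),(-.05,.1)))
    print(' fence',rect(P,(.016,.026),(.645,.75),(-.1,.1)))
    print(' stand',rect(P,(.040,.0475),(.45,.6),(.2,.35)))
    print(' key',rect(P,(.07,.09),(.45,.6),(.2,.35)))
```

```text
top
 lid (1066, array([590.4,  17.9]), array([ 98.4, 101.2]), 88.7, 'z', np.float64(69.8))
 cyl (70, array([601.7,  18.6]), array([57.3, 32.6]), 3.3, 'z', np.float64(78.4))
 keeper (20, array([612.9,  19.2]), array([22.3, 42.3]), 84.8, 'z', np.float64(84.7))
 fence (349, array([675.3, -16.9]), array([120.6,  56.4]), 88.9, 'z', np.float64(21.7))
 stand (284, array([523.1, 271.7]), array([60.6, 49.5]), 1.8, 'z', np.float64(44.7))
 key (38, array([523.4, 271.9]), array([ 9.6, 25.3]), 89.9, 'z', np.float64(77.3))
scene
 lid (1260, array([593.2,  19.3]), array([100.1, 104.1]), 88.2, 'z', np.float64(70.0))
 cyl (114, array([606.2,  18.9]), array([30.9, 58.7]), 87.4, 'z', np.float64(78.0))
 keeper (22, array([633.5,  17.9]), array([ 8. , 24.6]), 6.8, 'z', np.float64(84.1))
 fence (570, array([675.1,  -3.7]), array([ 62.4, 140.5]), 1.5, 'z', np.float64(21.5))
 stand (336, array([525.7, 274.1]), array([64.5, 50.7]), 2.2, 'z', np.float64(44.7))
 key (41, array([526.4, 273.7]), array([26.7,  8.7]), 4.7, 'z', np.float64(77.5))
wa
 lid (4723, array([593.9,  19.3]), array([101.3, 100.4]), 88.4, 'z
[... 264 characters left out ...]
.float64(22.9))
 stand (696, array([526.7, 273.4]), array([61.4, 51.6]), 1.8, 'z', np.float64(45.8))
 key (124, array([527.1, 272.7]), array([27.1, 10. ]), 7.1, 'z', np.float64(78.0))
wb
 lid (3638, array([593.4,  19.2]), array([102.6, 100.9]), 88.3, 'z', np.float64(70.9))
 cyl (406, array([606.2,  18.1]), array([32.6, 55.8]), 84.5, 'z', np.float64(78.6))
 keeper (73, array([632.9,  18.5]), array([26.5,  6.6]), 88.2, 'z', np.float64(84.4))
 fence (964, array([672.9, -13.4]), array([ 62.1, 121.7]), 2.9, 'z', np.float64(22.7))
 stand (1624, array([526.6, 274.1]), array([60. , 50.8]), 2.9, 'z', np.float64(46.0))
 key (202, array([526.3, 273.7]), array([ 9.3, 26.7]), 89.8, 'z', np.float64(79.1))
```

The first wrist view shows the lid at about (383,222), the far cleat running (357,113) to (482,105), and the side cleat ending at (475,222). The second shows the stand at (396,186) with the key's bow at (396,187). The yaws are about -1.6° for the lid, +3° for the fence and +2.5° for the stand.

Run:
```python
from h import *
from scipy.optimize import minimize
for n,f in [('top',0),('scene',0),('wa',1),('wb',1)]:
    d=np.load(n+'.npy',allow_pickle=True).item();P=world(d,f)
    m=(P[...,2]>.018)&(P[...,2]<.026)&(P[...,0]>.56)&(P[...,0]<.75)&(P[...,1]>-.11)&(P[...,1]<.09)
    q=P[m][:,:2]*1000
    def box(l,x0,x1,y0,y1): return np.hypot(np.maximum(np.maximum(x0-l[:,0],l[:,0]-x1),0),np.maximum(np.maximum(y0-l[:,1],l[:,1]-y1),0))
    g=np.stack(np.meshgrid(np.arange(-49,70,3),np.arange(-69,50,3)),-1).reshape(-1,2)
    g=g[(g[:,0]>51)|(g[:,1]<-51)]
    from scipy.spatial import cKDTree
    T=cKDTree(q)
    def cost(p):
        c,s=np.cos(p[2]),np.sin(p[2]);Rm=np.array([[c,-s],[s,c]])
        l=(q-p[:2])@Rm
        a=np.minimum(box(l,50,70,-70,50),box(l,-50,70,-70,-50))
        b=T.query(g@Rm.T+p[:2])[0]
        return np.minimum(a,8).mean()+np.minimum(b,8).mean()
    r=min((minimize(cost,[x0,y0,.03],method='Nelder-Mead',options=dict(initial_simplex=[[x0,y0,.03],[x0+6,y0,.05],[x0,y0+6,.03],[x0,y0,.1]])) for x0 in (610,620) for y0 in (-10,0)),key=lambda r:r.fun)
    print(n,len(q),r.x.round(3),round(r.fun,2))
    # key/stand pca
    for nm,zr in [('stand',(.04,.0475)),('key',(.07,.09))]:
        mm=(P[...,2]>zr[0])&(P[...,2]<zr[1])&(abs(P[...,0]-.526)<.05)&(abs(P[...,1]-.274)<.05)
        w=P[mm][:,:2];C=np.cov(w.T);print(nm,w.mean(0).round(4),(0.5*np.arctan2(2*C[0,1],C[0,0]-C[1,1])).round(3))
```

```text
top 460 [ 6.30009e+02 -7.04600e+00  4.70000e-02] 1.09
stand [0.523  0.2704] 0.026
key [0.5232 0.2712] 0.036
scene 798 [ 6.33308e+02 -5.66600e+00  4.10000e-02] 2.03
stand [0.5298 0.2727] 0.241
key [0.5273 0.2731] 0.07
wa 2000 [ 6.33747e+02 -5.92700e+00  4.20000e-02] 0.51
stand [0.5293 0.2678] 0.233
key [0.5275 0.2716] 0.062
wb 1119 [ 6.3285e+02 -8.6120e+00  1.1400e-01] 2.83
stand [0.5268 0.274 ] 0.077
key [0.5262 0.2736] 0.022
```

```bash
cat >> h.py <<'E'
F0=np.array([.633,-.006]);FY=.042
Rf=np.array([[np.cos(FY),-np.sin(FY)],[np.sin(FY),np.cos(FY)]])
def fw(x,y): return F0+Rf@np.array([x,y])
def push(start,d,z,fast,maxd,lim):
    """start (fence frame,m), unit dir d in fence frame; fast run then 1 mm steps until force"""
    d=np.array(d,float);w=Rf@d;start=np.array(start,float)
    bot.movel([*fw(*start),z],vel=.1)
    f0=np.array(readout.current_ft_force())[:2]@w
    bot.movel([*fw(*(start+d*fast)),z],vel=.05)
    s=fast;log=[]
    while s<maxd:
        f=f0-np.array(readout.current_ft_force())[:2]@w; log.append(round(float(f),1))
        if f>lim: break
        s+=.001; bot.movel([*fw(*(start+d*s)),z],vel=.03)
    print('end',round(s,4),log,round(readout.current_time(),2)); return start+d*s
E
python3 - <<'E'
from h import *
c=Rf.T@(np.array([.5935,.0192])-F0); print(c)
bot.set_gripper(.6)
bot.reach([*fw(-.12,c[1]),.12],down(np.pi+FY))
print(readout.current_time())
e=push((-.12,c[1]),(1,0),.03,.055,.085,14)
bot.movel([*fw(e[0]-.015,e[1]),.03]);bot.movel([*fw(e[0]-.015,e[1]),.15],vel=.3)
print(readout.current_time())
d=eyes.get_image('wrist');P=world(d,1);print(rect(P,(.064,.074),(.5,.75),(-.08,.1)))
E
```

```text
[-0.03840708  0.02683629]
6.7833
end 0.066 [6.5, 6.2, 6.1, 7.3, 6.5, 6.4, 7.2, 7.3, 7.9, 10.9, 12.8, 15.0] 11.83
12.6333
(6034, array([625.6,  23.3]), array([ 88.3, 100.6]), 2.7, 'z', np.float64(71.2))
```

Run:
```python
from h import *
bot.reach([*fw(0,.115),.13],down(np.pi/2+FY))
e=push((0.,.115),(0,-1),.03,.046,.075,16)
bot.movel([*fw(e[0],e[1]+.015),.03]);bot.movel([*fw(e[0],e[1]+.04),.2],vel=.3)
print(readout.current_time())
d=eyes.get_image('wrist');P=world(d,1);print(rect(P,(.064,.074),(.5,.75),(-.08,.1)))
for n in('top','scene'):
  P=world(eyes.get_image(n));print(rect(P,(.064,.074),(.5,.75),(-.1,.1)),rect(P,(.0825,.09),(.5,.75),(-.05,.1)))
save('wc',cv2.resize(d['color'],(800,600)))
np.save('wc.npy',d,allow_pickle=True)
```

```text
end 0.065 [4.4, 5.4, 5.7, 5.6, 6.0, 6.3, 5.6, 6.1, 5.4, 5.6, 6.4, 6.7, 8.3, 9.8, 10.5, 12.5, 13.5, 14.6, 15.3, 18.3] 20.92
21.8917
(5453, array([633.1,  -6.3]), array([100.8, 102.1]), 2.5, 'z', np.float64(70.9))
0 0
(1346, array([632.8,  -5.5]), array([103.3, 100.1]), 2.3, 'z', np.float64(70.0)) (29, array([672.8,  -2.6]), array([ 8.2, 24.2]), 9.3, 'z', np.float64(84.2))
```

View pics/wc.png

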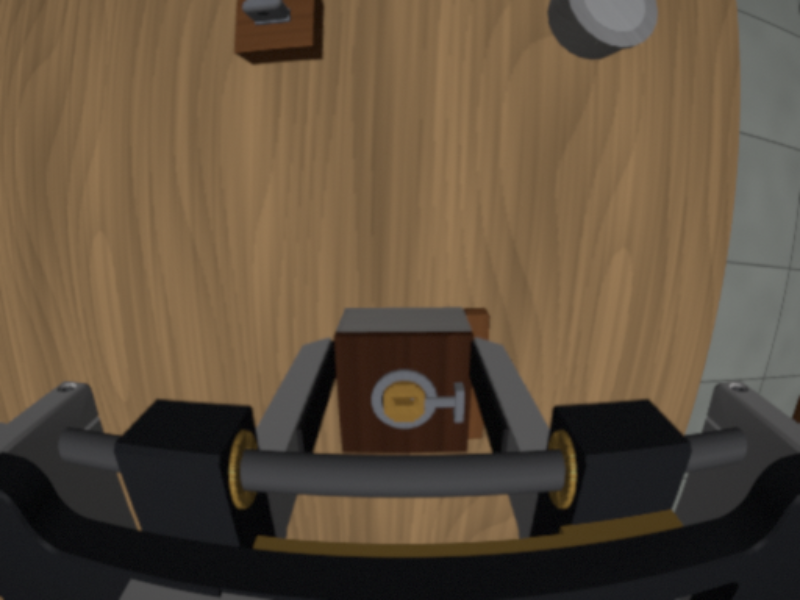

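The wrist view shows the caddy at about (403,390) with no gap at either cleat, and its measured pose (633,-6) mm, 2.4° matches the fence. Next comes the key.

Run:
```python
from h import *
k=[.5264,.2736];o=down(np.pi+.035)
bot.set_gripper(.4)
bot.reach([*k,.13],o)
bot.movel([*k,.054],vel=.1)
bot.set_gripper(0,force=45)
print(readout.current_grip_width(),readout.current_grasp_force(),readout.current_ee_pos(),readout.current_ft_force(),readout.current_wrist_torque(),readout.current_time())
bot.movel([*k,.10],vel=.06); bot.movel([*k,.18],vel=.2)
print(readout.current_grip_width(),readout.current_grasp_force(),readout.current_ft_force(),readout.current_ee_pos(),R.from_rotvec(readout.current_orientation()).as_matrix().round(3)[:2,0])
c=fw(0,0);bot.reach([*c,.15],down(np.pi+FY))
print(readout.current_time(),readout.current_ee_pos())
d=eyes.get_image('scene');np.save('s2.npy',d,allow_pickle=True)
im=d['color'];save('s2',cv2.resize(im[130:260,180:353],(800,600),interpolation=cv2.INTER_CUBIC))
w=eyes.get_image('wrist');np.save('w2.npy',w,allow_pickle=True)
```

```text
0.10273756007142242 45.000561475753784 [0.52654709 0.27367844 0.05427065] [-0.23688205 -0.67931045  1.7395952 ] [-0.07590105 -0.00137014  0.05258453] 24.925
0.10324192971462465 44.999760389328 [-0.72898043 -0.48681854 -1.77699929] [0.52622664 0.27283735 0.17918621] [-0.999 -0.035]
27.5417 [ 0.63255413 -0.00349226  0.15014561]
```

View pics/s2.png

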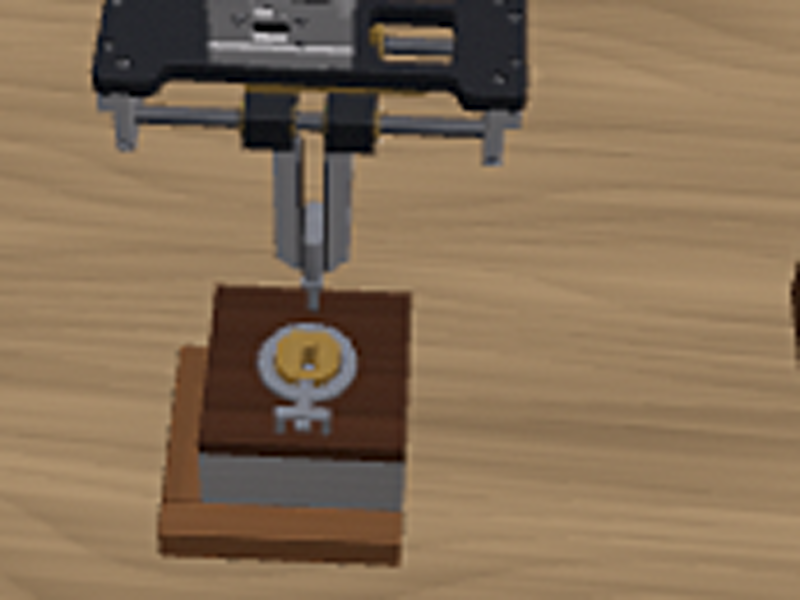

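The crop shows the key upright between the fingers at (313,255), above the keyway at (309,355). Next I insert it with force checks.

```bash
cat >> h.py <<'E'
C=np.array([.633,-.006])
def st(): 
    p=readout.current_ee_pos();return np.round(np.array(p)*1000,1),np.round(readout.current_ft_force(),1),np.round(readout.current_wrist_torque(),2),round(readout.current_time(),2)
E
python3 - <<'E'
from h import *
bot.movel([*C,.122],vel=.1);bot.sleep(.3)
p=np.array(readout.current_ee_pos());off=C-p[:2];print(st(),off)
f0=readout.current_ft_force()[2]
z=.120
while z>.080:
    bot.movel([*(C+off),z],down(np.pi+FY),vel=.03)
    s=st();print(round(z,3),*s)
    if s[1][2]-f0>22: break
    z-=.003
E
```

```text
(array([633.2,  -6. , 122.4]), array([-0.9, -0.3, -0.3]), array([-0.02,  0.01, -0.11]), 28.38) [-2.48025557e-04 -1.48522659e-05]
0.12 [632.7  -6.1 119.9] [-0.2 -0.2 -0.1] [-0.04 -0.01 -0.02] 28.62
0.117 [632.6  -6.1 116.7] [-0.6 -0.9 -0.7] [ 0.01  0.01 -0.01] 28.88
0.114 [632.6  -6.1 113.7] [-0.3 -0.1 -0.1] [ 0.03  0.06 -0.01] 29.12
0.111 [632.6  -6.1 110.8] [-0.5 -0.7 -1.5] [ 0.04 -0.02 -0.02] 29.38
0.108 [632.7  -6.  107.8] [-0.1  0.6 -0.9] [0.05 0.04 0.  ] 29.62
0.105 [632.6  -6.1 104.8] [ 0.2  0.6 -0.5] [ 0.07 -0.01  0.06] 29.88
0.102 [632.6  -6.1 101.8] [0.1 0.1 0.5] [ 0.04  0.01 -0.03] 30.12
0.099 [632.6  -6.   98.7] [ 0.2  0.1 -1.2] [ 0.11 -0.04  0.01] 30.38
0.096 [632.6  -5.8  96.4] [-1.4  0.4  3. ] [0.05 0.5  0.05] 30.62
0.093 [633.1  -5.5  93.5] [-0.5  0.5  3.3] [ 0.21  0.21 -0.02] 30.88
0.09 [633.5  -5.7  91.3] [-0.4 -0.3  8.6] [-0.03  0.3   0.06] 31.12
0.087 [634.   -5.6  87.4] [1.9 1.4 1. ] [ 0.31 -0.57  0.01] 31.38
0.084 [634.1  -5.6  87.1] [-2.8 -1.  21.4] [-0.27  0.8  -0.04] 31.62
0.081 [634.3  -5.5  86.8] [-7.7 -3.4 36.3] [-0.77  1.96  0.01] 31.88
```

Run:
```python
from h import *
c=[.634,-.0057,.0848]
bot.movel(c,down(np.pi+FY),vel=.02);bot.sleep(.4);print(st())
a=0
while a<1.74:
    a+=.1
    bot.movel(c,down(np.pi+FY-a),vel=.03)
    m=R.from_rotvec(readout.current_orientation()).as_matrix()
    act=(np.pi+FY-np.arctan2(m[1,0],m[0,0]))%(2*np.pi)
    s=st();print(round(a,2),round(act,3),*s,round(readout.current_grasp_force(),1))
    if s[0][2]>89.5 or abs(s[2][2])>.6: break
```

```text
(array([634.3,  -5.5,  87. ]), array([-2.7, -1.5, 16.4]), array([-0.24,  0.97,  0.03]), 32.62)
0.1 0.101 [634.4  -5.7  87. ] [-3.3 -1.1 17.3] [-0.3  0.9  0. ] 32.88 45.0
0.2 0.201 [634.4  -5.8  87. ] [-4.  -1.2 16.6] [-0.33  0.9  -0.01] 33.12 45.0
0.3 0.301 [634.5  -5.9  87. ] [-3.5 -1.9 16.4] [-0.35  0.91  0.02] 33.38 45.0
0.4 0.401 [634.5  -6.   87. ] [-3.4 -2.1 17.9] [-0.4   0.87 -0.04] 33.62 45.0
0.5 0.501 [634.5  -6.2  87. ] [-3.7 -0.9 17.2] [-0.5   0.97 -0.01] 33.88 45.0
0.6 0.601 [634.5  -6.3  87.1] [-3.8 -1.4 18.7] [-0.5   0.95  0.01] 34.12 45.0
0.7 0.701 [634.5  -6.4  87. ] [-4.2 -2.6 16.1] [-0.62  0.89 -0.02] 34.38 45.0
0.8 0.801 [634.5  -6.5  87. ] [-3.7 -1.7 16.9] [-0.55  0.99  0.06] 34.62 45.0
0.9 0.901 [634.4  -6.7  87. ] [-4.1 -2.  17.9] [-0.64  0.97 -0.02] 34.88 45.0
1.0 1.001 [634.4  -6.7  87. ] [-3.5 -2.7 17.8] [-0.66  1.06  0.08] 35.12 45.0
1.1 1.101 [634.3  -6.9  87. ] [-4.3 -2.5 18.3] [-0.61  1.17  0.02] 35.38 45.0
1.2 1.201 [634.2  -7.   87. ] [-3.9 -2.1 17.6] [-0.77  1.17  0.06] 35.62 45.0
1.3 1.301 [634.1  -7.1  87. ] [-4.4 -3.1 17. ] [-0.84  1.22  0.07] 35.88 45.0
1.4 1.401 [633.9  -7.2  87. ] [-4.9 -3.1 17.4] [-0.85  1.32  0.04] 36.12 45.0
1.5 1.501 [633.8  -7.2  87. ] [-4.9 -3.8 18.8] [-0.81  1.37  0.09] 36.38 45.0
1.6 1.601 [633.6  -7.2  87. ] [-5.6 -1.9 18.7] [-0.82  1.55  0.07] 36.62 45.0
1.7 1.701 [633.2  -7.2  87. ] [-6.1 -2.9 20.5] [-0.7   1.69  0.1 ] 36.88 45.0
1.8 1.8 [633.   -7.1  87. ] [-6.9 -2.3 20.4] [-0.71  1.77  0.25] 37.12 45.0
```

Run:
```python
from h import *
d=eyes.get_image('scene');im=d['color'];save('s3',cv2.resize(im[130:260,180:353],(800,600),interpolation=cv2.INTER_CUBIC))
P=world(d);print(rect(P,(.064,.074),(.5,.75),(-.1,.1)),st())
```

```text
(1058, array([633.1,  -5.8]), array([103.2, 100.3]), 3.5, 'z', np.float64(70.1)) (array([633. ,  -7.2,  86.9]), array([-5.9, -2.5, 20.6]), array([-0.7 ,  1.72,  0.27]), 37.17)
```

View pics/s3.png

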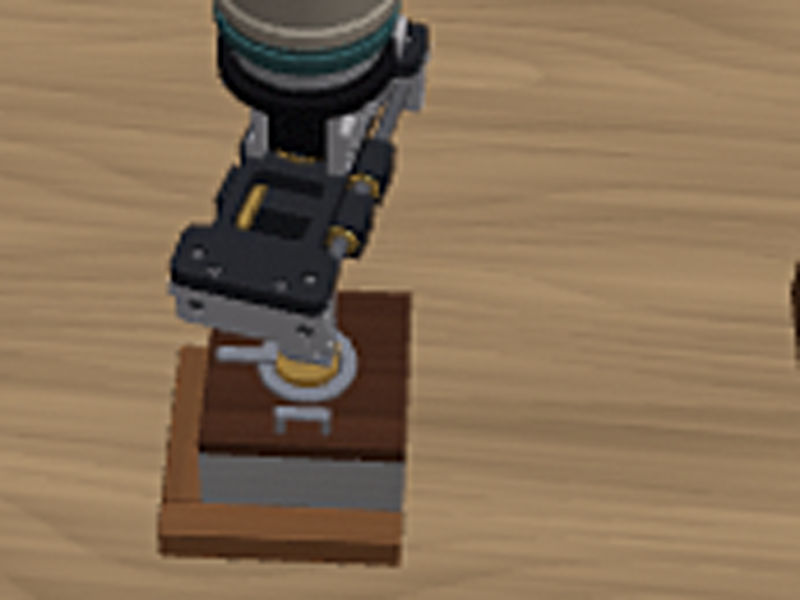

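The crop shows the tongue at (245,353) pointing towards -y, and the caddy's corners unmoved at (201,450) and (403,457). I relax the side load slightly and hand in.

Run:
```python
from h import *
bot.movel([.6333,-.0064,.0852],down(np.pi+FY-1.8),vel=.01);bot.sleep(.4)
print(st(),readout.current_grasp_force(),readout.current_grip_width())
print(bot.finish_job())
```

```text
(array([633. ,  -7.2,  87. ]), array([-5. , -1.1, 16.6]), array([-0.54,  1.24,  0.24]), 37.83) 45.03566086292267 0.10466696999962606
the job is handed in; nothing more can be done
None
```

I handed the job in at about 38 s with the caddy square in its corner, the key fully home and held a quarter turn clockwise against its stop, and a 45 N grip on it; the judge's verdict was not shown.

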